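# Fit the loaf stop to the slicing board for thick slices

### The arm

A 6-joint arm with a two-finger parallel gripper is mounted at the origin on a cart in front of the work surface, level with it; the furniture and walls round the work are solid. World frame = base frame: x ahead of the robot, y to its left, z up, the work surface at z = 0. Lengths are in m, angles in rad, forces in N, time in s.
With the tool pointing down it reaches from about 0.35 to 0.85 m from the base axis. Payload 8.1 kg.
Tool frame: the origin (TCP) lies at the very end of the fingers, on their centre line; the grasp point (between the pads) lies 19 mm behind it; z points along the fingers, y is the line along which they close (so a half turn about z gives the same grasp; the last joint's range is limited). The gripper opens to 93 mm and grips with 3 to 60 N. Pads are 15 mm wide; open, the fingers measure 128 mm over their backs; the gripper's body (75 mm by 188 mm) begins 65 mm behind the grasp point.
Start: joints at [-1.247, 0.13, 1.488, -0, 1.523, -0.085], TCP at [0.239, -0.551, 0.219] pointing down, gripper open.
Joint ranges: [-2.96, 2.96], [-0.89, 2.26], [0.02, 2.5], [-1.34, 4.48], [0, 2.73], [-2.66, 2.66]. Speed limits (rad/s): [2.39, 2.39, 2.79, 3.14, 3.14, 3.14].

### API

Orientations are given as a rotation vector (axis times angle).
In Python, from plant import robot gives the robot as it stands.
- The arm moves only by the tool play_rows, never from a script. Its argument "deltas" is one flat list of numbers, 5 for each row, row after row: the shift along the tool's x, y, z in mm, then the turn about the tool's z in degrees, then the finger opening in mm, from 0 to 93. A call has 1 to 10 rows; each row shifts and turns the commanded pose from where the row before left it, along the tool's axes as they then stand; what a row does not reach is not made up. A row lasts 1/12 s, in which the tool goes at most 41.7 mm and 7.16 degrees, less where a joint would pass 70% of its speed; a pose out of reach is approached as far as the arm can. A call with a gripper value outside its range is refused whole. The fingers move at their own pace and stop on an object; "newtons" is the grip in N (left out, the last holds). Time passes only in rows, so rows that do not move let the fingers close. It gives the time, the measured TCP pose, the force, the opening and the grip force at its end, in the units of the state.
- robot.read_state(): the state, without advancing time (a new reading comes with each control period).
- robot.read_camera(name): name is "scene" or "top" or "wrist"; returns a dict with "pixels" (384x512x3 uint8, blue, green, red), "mtx" (3x3 intrinsics, pixels), "eye" and "rotation" of the camera in the world. Camera axes: x right, y up, looking along -z (the intrinsics and any distortion apply to the point x, -y, -z); pixel columns grow to the right and rows downward; lengths in m; the calibration is good to about 2 mm. A picture is of the moment at which its call begins. There is no depth.
- robot.close_job(): hands the job in; it is judged then, once.
The state is a dict: "t": time; "q": joint angles; "dq": joint speeds; "joint_torque": joint torques, N m; "tool_pos": TCP position; "orientation": TCP orientation; "force": force on the tool from outside, world axes, zero at the start; "wrist_torque": the same for the moment, N m; "opening": finger opening in m; "gripper_force": force on a finger pad.
Only numpy, scipy, OpenCV 4.12 (cv2) and the standard library are available. Lean on these libraries where they do the work, as an engineer would, in place of code of your own. Each camera call takes 0.05 s, during which the arm holds its last target. There are 200 camera calls.

### The job

Fit the loaf stop to the bread slicing board for thick slices: slide its steel tongue under the low steel bridge until the slot nearer the wooden plate lines up with the slot in the bridge. Then take the black-winged thumbscrew from its parking hole, put it down through both slots until its collar sits on the bridge, and lock it with a quarter turn clockwise to its stop. Let go of everything, and do not shove or knock over the things standing round the board.

Things in the scene. Friction and masses are not known exactly. Their poses are not given: they have to be found in the camera images.
- slicing_board: Light wood slicing board with dark end strips, fixed. Origin at worktop height; +x away from the robot at yaw 0, +y along the loaf to the bridge end. Spans x -87 to +87, y -142 to +147 mm; flat top at z = 34 mm. A wooden back rail, 40 mm above the top, spans x +67 to +85, y -140 to +62. The thumbscrew's 31 mm parking hole, right through, is at x -55, y -112.
- keeper_slot (a point): Centre of the slot in the low steel bridge on the board, on the strap's upper face: x -9, y +95, z +48 mm of the board; axes as the board's. Strap 80 (x) by 40 (y) by 5 mm; slot 30 (x) by 12.5 (y). The opening below is 9 mm high, 64 wide (x), open at both ends; at its -y mouth a turned-up lip (top 19 mm above the board) and flared cheeks reach 38 mm from the slot centre.
- nut_plate (a point): Centre of an equal slot (30 by 12.5 mm) in a 5 mm steel plate flush with the board's top, right below keeper_slot; axes as the board's. Under the plate is a hollow with two stops: a cross-pin there turns clockwise, seen from above, by about 90 degrees, and at most 20 degrees the other way.
- loaf_stop: Loose loaf stop, 0.24 kg: upright wooden plate 84 (x) by 14 mm (y), top at z = 70, on a flat steel tongue 6 mm thick and 60 wide (x) running to a rounded tip at y = +116. Origin at the underside below the plate's middle, z up. Starts right of the board. Hold the plate's top across its 14 mm; a 3 mm steel angle, 31 high, backs it at +y. Fitted, its axes are parallel to the board's.
- thick_slot (a point): Centre of the tongue's slot nearer the wooden plate (thick slices), on the tongue's upper face: x 0, y +75, z +6 mm of the loaf stop; axes as the loaf stop's. The slot is 34 mm (x) by 12.5 mm (y); an equal slot for thin slices is at y +93.
- thumbscrew: Loose quarter-turn thumbscrew, 0.09 kg, upright in the parking hole, collar on the board top. Origin on its axis at the collar's underside; collar 39 mm wide, 6 thick. Above it a black wing grip, 56 mm along x, 12 thick (y), top at z = +40: pinch it across the 12 mm. The wings lie along the board's x to enter the slots and along its y when locked.
- cross_pin (a point): Middle of the thumbscrew's cross-pin, 25.5 mm below the collar's underside on a 9 mm shank; axes as the thumbscrew's. The round pin is 9 mm thick and 26 mm long, along x like the wings; its lowest point is 30 mm below the collar.
- mug: Bystander: two-tone mug, 99 mm high, standing at the right. Origin at its underside.
- oil_bottle: Bystander: dark green oil bottle, 267 mm high, behind the board. Origin at its underside.
- sugar_jar: Bystander: sugar jar with red lid, 137 mm high, behind the board. Origin at its underside.
- pepper_mill: Bystander: dark wooden pepper mill, 170 mm high, behind the board. Origin at its underside.
- tin: Bystander: food tin, 58 mm high, behind the board at the right. Origin at its underside.
- timer: Bystander: white kitchen timer with red dial, 54 mm high, near the front edge at the right. Origin at its underside.
Mind the look-alikes: they are no part of the job. Leave any pink look-alike of the thumbscrew alone.

How it is judged:
By the outcome, as a careful person would: the job done as asked, in the order asked, and still so for the second after the job is handed in, with the robot touching nothing.
It also fails if it takes over 72 s, if anything falls off the work surface, if the arm or the gripper's body presses on something with over 40 N, if the wrist force passes 120 N, or if a joint passes its speed limit or range.

## Working session

There is one attempt and no reset: what is moved stays moved. The work goes in short steps, Python scripts to look and compute and a tool call to move; the robot and the scene stay as the last step left them, time stands still between calls to the robot, and variables do not carry over. Pictures are saved under pics/ and viewed, at most 10 in all, crops included, and the job is handed in when it is done.

Besides the shell and the picture viewer there is one more tool, called in YAML: its name, and indented under it one key for each argument. play_rows: Moves the arm, as the interface text tells. Its arguments: {"type":"object","properties":{"deltas":{"type":"array"},"newtons":{"type":"number"}},"required":["deltas"]}

```bash
mkdir -p pics; ls; python3 - <<'E'
from plant import robot
import cv2,numpy as np
s=robot.read_state();print({k:np.round(v,3).tolist() for k,v in s.items()})
for n in("scene","top"):
    c=robot.read_camera(n);cv2.imwrite(f"pics/{n}0.png",c["pixels"]);print(n,{k:np.round(v,3).tolist() for k,v in c.items() if k!="pixels"})
E
```

```text
pics
{'t': 0.0, 'q': [-1.247, 0.131, 1.489, -0.0, 1.523, -0.085], 'dq': [-0.0, -0.0, -0.0, 0.001, 0.001, 0.001], 'joint_torque': [0.002, -55.983, -49.176, 0.077, 0.036, -0.0], 'tool_pos': [0.238, -0.55, 0.218], 'orientation': [-3.074, -0.637, 0.0], 'force': [-0.029, 0.3, 0.06], 'wrist_torque': [-0.001, -0.024, 0.014], 'gripper_force': 0.0, 'opening': 0.093}
scene {'mtx': [[370.226, 0.0, 252.135], [0.0, 370.226, 192.022], [0.0, 0.0, 1.0]], 'eye': [-0.073, -1.169, 0.574], 'rotation': [1.097, -0.321, -0.528]}
top {'mtx': [[418.548, 0.0, 257.729], [0.0, 418.548, 180.744], [0.0, 0.0, 1.0]], 'eye': [0.378, -0.257, 1.441], 'rotation': [0.105, -0.084, -1.564]}
```

View pics/scene0.png

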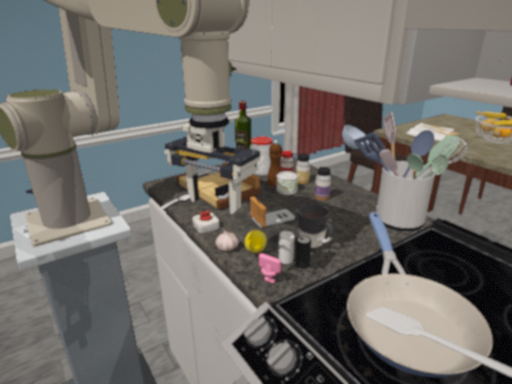

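View pics/top0.png

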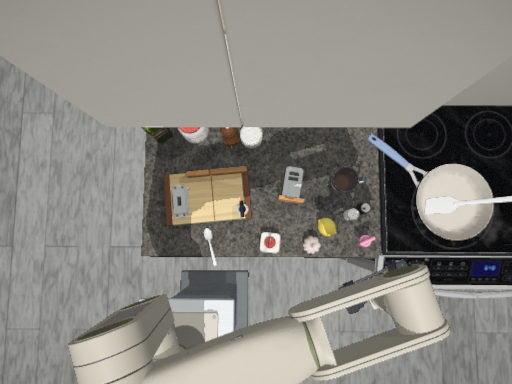

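The scene view shows the gripper above the work. In the top view the board spans about (165-250, 167-224), with the bridge at (179,200) and the black screw at (242,209). The loaf stop's plate is at (291,199) with its tongue pointing up to (294,168). The pink look-alike is at (367,241).

```bash
cat > h.py <<'E'
from plant import robot
import cv2,numpy as np
from scipy.spatial.transform import Rotation as R
def mat(c):
    r=np.array(c["rotation"],float); return r if r.shape==(3,3) else R.from_rotvec(r).as_matrix()
def ray(c,uv,z):
    uv=np.atleast_2d(np.array(uv,float));K=np.array(c["mtx"])
    d=np.c_[(uv[:,0]-K[0,2])/K[0,0],-(uv[:,1]-K[1,2])/K[1,1],-np.ones(len(uv))]@mat(c).T
    e=np.array(c["eye"]);return e+d*((z-e[2])/d[:,2])[:,None]
def proj(c,P):
    p=(np.atleast_2d(P)-np.array(c["eye"]))@mat(c);K=np.array(c["mtx"])
    return np.c_[K[0,2]+K[0,0]*p[:,0]/-p[:,2],K[1,2]-K[1,1]*p[:,1]/-p[:,2]]
def snap(n,f=None,s=1):
    c=robot.read_camera(n)
    if f: cv2.imwrite(f"pics/{f}.png",cv2.resize(c["pixels"],None,fx=s,fy=s,interpolation=cv2.INTER_CUBIC))
    return c
def tool():
    s=robot.read_state();M=R.from_rotvec(s["orientation"]).as_matrix()
    return np.array(s["tool_pos"]),M,s
def rel(P,yaw=None):
    "mm in tool axes to world point P; tool y-axis turn to world angle yaw (deg, mod 180)"
    p,M,s=tool();d=(np.array(P)-p)@M*1000
    t=None
    if yaw is not None:
        a=np.degrees(np.arctan2(M[1,1],M[0,1]));t=-((yaw-a+90)%180-90)
    return np.round(d,1),t
E
python3 - <<'E'
from h import *
c=snap("top")
for n,uv,z in[("bl",(165,224),.034),("tl",(165,177),.034),("tr",(248,168),.07),("br",(250,219),.034),("bridge",(179,200),.048),("screw",(242,209),.06),("plateL",(279,198),.07),("plateR",(304,201),.07),("tip",(294,168),.006),("mug",(343,180),.099),("timer",(270,242),.05),("jar",(252,135),.1),("garlic",(312,244),.03)]:
    print(n,ray(c,uv,z).round(3)[0])
c=snap("wrist","w0",1);print(np.round(c["eye"],3),np.round(mat(c),3).tolist(),c["mtx"].round(1).tolist())
p,M,s=tool();print(M.round(3).tolist(),((c["eye"]-p)@M).round(4))
E
```

```text
bl [0.4   0.073 0.034]
tl [0.559 0.078 0.034]
tr [ 0.585 -0.206  0.07 ]
br [ 0.418 -0.213  0.034]
bridge [0.48  0.025 0.048]
screw [ 0.45  -0.187  0.06 ]
plateL [ 0.486 -0.308  0.07 ]
plateR [ 0.477 -0.39   0.07 ]
tip [ 0.596 -0.363  0.006]
mug [ 0.543 -0.513  0.099]
timer [ 0.343 -0.279  0.05 ]
jar [ 0.69  -0.219  0.1  ]
garlic [ 0.336 -0.419  0.03 ]
[ 0.315 -0.517  0.384] [[0.397, 0.876, 0.276], [-0.918, 0.379, 0.118], [-0.001, -0.3, 0.954]] [[284.3, 0.0, 253.3], [0.0, 284.3, 193.1], [0.0, 0.0, 1.0]]
[[0.918, 0.398, -0.0], [0.398, -0.918, 0.001], [0.0, -0.001, -1.0]] [ 0.0835 -0.     -0.1657]
```

play_rows:
  deltas: [33,-21,-4,0,93,33,-21,-4,0,93,33,-21,-4,0,93,33,-21,-4,0,93,33,-21,-4,0,93,33,-21,-4,0,93,33,-21,-4,0,93,33,-21,-4,0,93,33,-21,-4,0,93,33,-21,-4,0,93]

```text
t: 1.03
tool_pos: [0.4585, -0.2249, 0.2589]
orientation: [3.076, 0.637, 0.0]
force: [0.3, 0.1, -0.1]
opening: 0.0933
gripper_force: 0.0
```

play_rows:
  deltas: [0,0,0,-6.6,93,0,0,0,-6.6,93,0,0,0,-6.6,93,0,0,0,-6.6,93,0,0,0,-6.6,93,0,0,0,-6.6,93,0,0,0,-6.6,93,0,0,0,-6.6,93,0,0,0,-6.6,93,0,0,0,0,93]

```text
t: 1.87
tool_pos: [0.4577, -0.2266, 0.2584]
orientation: [-2.35, -2.084, 0.0]
force: [-0.1, -0.4, 0.3]
opening: 0.0931
gripper_force: 0.0
```

```bash
python3 - <<'E'
from h import *
c=snap("wrist","w1",1.5);p,M,s=tool();print(p,M.round(3).tolist(),s["q"])
c=snap("top","t1",1)
E
```

```text
[ 0.45774712 -0.22661248  0.25844822] [[0.127, 0.992, -0.0], [0.992, -0.127, 0.0], [0.0, -0.0, -1.0]] [-5.60075265e-01 -1.25999784e-01  1.67291661e+00 -3.01707884e-05
  1.59502380e+00 -4.32975728e-01]
```

View pics/w1.png

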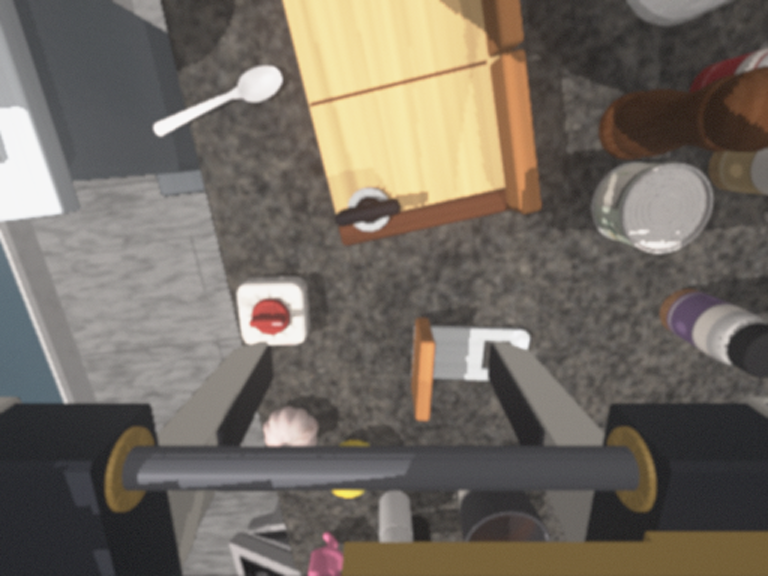

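The loaf stop's plate is at about (423,370) in this 1.5x view, with its tongue running right to (528,350). The screw is at (368,210) and the board's corners are at (345,240) and (535,210).

```bash
python3 - <<'E'
from h import *
c=snap("wrist")
for n,uv,z in[("plA",(425,319),.07),("plB",(425,420),.07),("tip1",(528,331),.006),("tip2",(528,380),.006),("screw",(368,208),.07),("b1",(343,243),.034),("b2",(506,210),.034),("b3",(285,0),.034)]:
    print(n,ray(c,np.array(uv)/1.5,z).round(4)[0])
E
python3 - <<'E'
import sys;sys.path.insert(0,'.')
from h import *
im=cv2.imread('pics/w1.png')[300:440,390:550]
cv2.imwrite('pics/w1c.png',cv2.resize(im,None,fx=4,fy=4,interpolation=cv2.INTER_CUBIC))
E
```

```text
plA [ 0.49   -0.2864  0.07  ]
plB [ 0.4798 -0.3902  0.07  ]
tip1 [ 0.6011 -0.34    0.006 ]
tip2 [ 0.5995 -0.3986  0.006 ]
screw [ 0.4532 -0.183   0.07  ]
b1 [ 0.4243 -0.2158  0.034 ]
b2 [ 0.5755 -0.205   0.034 ]
b3 [ 0.409  -0.0174  0.034 ]
```

View pics/w1c.png

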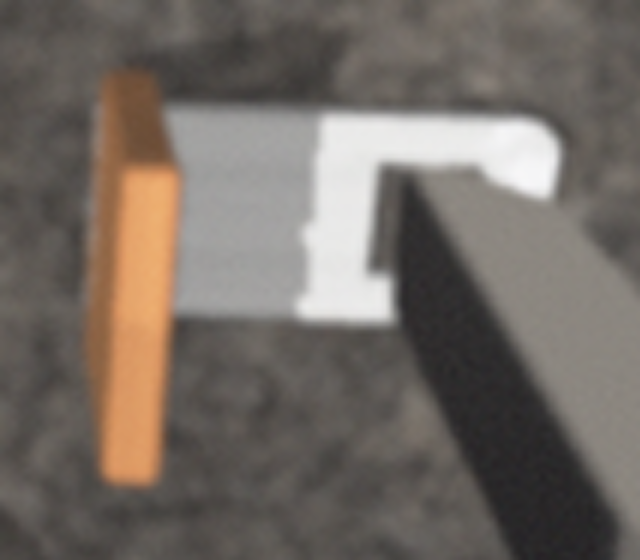

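The crop shows the plate's bright top face with corners (120,167), (178,167), (160,483) and (102,483). The tongue's edges run along y≈110 and y≈320.

```bash
python3 - <<'E'
from h import *
c=snap("wrist")
f=lambda L,z:ray(c,(np.array(L)/4+[390,300])/1.5,z)
P=f([(120,167),(178,167),(160,483),(102,483)],.07);print(P.round(4).tolist(),P.mean(0).round(4))
T=f([(180,109),(530,117),(180,318),(390,323)],.006);print(T.round(4).tolist())
a=lambda v:np.degrees(np.arctan2(v[1],v[0]))
print("yaw y-axis:",a(P[1]-P[0]),a(P[2]-P[3]),a(P[1]-P[2])-90,a(T[1]-T[0]),a(T[3]-T[2]))
G=P.mean(0);print(rel([G[0],G[1],.25],-4))
E
```

```text
[[0.4834, -0.3078, 0.07], [0.4964, -0.3095, 0.07], [0.4845, -0.3918, 0.07], [0.4707, -0.3899, 0.07]] [ 0.4838 -0.3498  0.07  ]
[[0.5036, -0.3229, 0.006], [0.5954, -0.3372, 0.006], [0.498, -0.3848, 0.006], [0.5552, -0.3938, 0.006]]
yaw y-axis: -7.461564483968695 -7.469399210626228 -8.239224870824145 -8.870538184058974 -8.99471607052373
(array([-118.8,   41.5,    8.5]), np.float64(-3.3771680025448347))
```

play_rows:
  deltas: [-30,10.5,0,1.2,50,-30,10.5,0,0,50,-30,10.5,0,0,50,-29,10,0,0,50,0,0,35,0,50,0,0,35,0,50,0,0,35,0,50,0,0,35,0,50,0,0,30,0,50,0,0,0,0,50]

```text
t: 2.9
tool_pos: [0.4781, -0.3469, 0.0807]
orientation: [-2.371, -2.043, 0.003]
force: [-1.1, 1.6, -0.9]
opening: 0.0502
gripper_force: 0.0
```

```bash
python3 - <<'E'
from h import *
p,M,s=tool();print(rel([.4838,-.350,.040],-8.5),p,s["force"])
c=snap("wrist","w2",1.5)
E
```

```text
(array([-2.5,  6.5, 40.7]), np.float64(-0.01806091542454169)) [ 0.47813105 -0.34688841  0.08073712] [-1.12656875  1.60796258 -0.93096134]
```

View pics/w2.png

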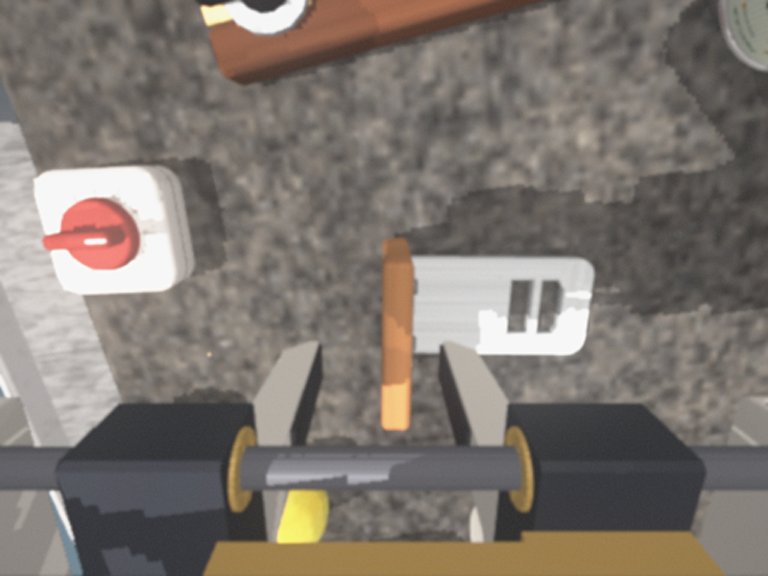

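The fingers straddle the plate, whose top is at about x 397, y 240-430. Both tongue slots show, at (519,305) and (549,305). I'll settle, then re-read.

play_rows:
  deltas: [0,0,0,0,50,0,0,0,0,50]

```text
t: 3.12
tool_pos: [0.4838, -0.3516, 0.0917]
orientation: [2.375, 2.05, 0.001]
force: [1.0, -0.9, 0.2]
opening: 0.0499
gripper_force: 0.0
```

```bash
python3 - <<'E'
from h import *
p,M,s=tool();print(rel([.4838,-.350,.040],-8.5),p,s["force"])
c=snap("wrist");f=lambda L,z:ray(c,np.array(L)/1.5,z)
print(f([(397,334),(397,240),(397,428)],.07).round(4).tolist())
E
```

```text
(array([ 1.7, -0.4, 51.7]), np.float64(0.08212959159051536)) [ 0.48377661 -0.35157785  0.09172074] [ 0.99198817 -0.88138591  0.19828137]
[[0.4918, -0.3502, 0.07], [0.4979, -0.3053, 0.07], [0.4847, -0.4022, 0.07]]
```

play_rows:
  deltas: [0,0,6,0,50,0,0,10,0,50,0,0,12,0,50,0,0,10,0,50,0,0,7,0,50,0,0,3,0,50,0,0,0,0,50,0,0,0,0,50,0,0,0,0,50]

```text
t: 3.92
tool_pos: [0.4826, -0.3506, 0.0411]
orientation: [2.377, 2.053, 0.0]
force: [0.5, -0.2, 0.1]
opening: 0.0503
gripper_force: 0.0
```

play_rows:
  deltas: [0,0,0,0,10,0,0,0,0,5,0,0,0,0,5,0,0,0,0,5,0,0,0,0,5,0,0,0,0,5,0,0,0,0,5]
  newtons: 45

```text
t: 4.5
tool_pos: [0.4826, -0.3505, 0.0409]
orientation: [2.377, 2.053, 0.0]
force: [2.1, 0.2, 0.4]
opening: 0.0136
gripper_force: 45.0
```

play_rows:
  deltas: [0,0,-5,0,5,0,0,-15,0,5,0,0,-25,0,5,0,0,-25,-3,5,0,0,-20,-6,5,0,0,-12,-7,5,0,0,-5,-7,5,0,0,0,-7,5,0,0,0,-7,5,0,0,0,-7,5]

```text
t: 5.33
tool_pos: [0.4818, -0.35, 0.1475]
orientation: [-1.427, -2.798, -0.0]
force: [0.7, -0.4, -2.8]
opening: 0.0137
gripper_force: 45.0
```

play_rows:
  deltas: [0,0,0,-7,5,0,0,0,-7,5,0,0,0,-7,5,0,0,0,-7,5,0,0,0,-7,5,0,0,0,-7,5,0,0,0,-7,5,0,0,0,-5,5,0,0,0,-3,5,0,0,0,-1.7,5]

```text
t: 6.17
tool_pos: [0.4817, -0.35, 0.1472]
orientation: [0.123, -3.138, -0.001]
force: [0.5, 0.0, -2.8]
opening: 0.0139
gripper_force: 45.0
```

play_rows:
  deltas: [0,0,0,0,5,0,0,0,0,5,0,0,0,0,5]

```text
t: 6.42
tool_pos: [0.482, -0.3502, 0.1474]
orientation: [0.117, -3.139, -0.001]
force: [-0.1, -0.1, -2.2]
opening: 0.0136
gripper_force: 45.0
```

```bash
python3 - <<'E'
from h import *
p,M,s=tool();print(rel([.47,-.15,.16],94.3),p,M.round(3).tolist(),s["force"],s["q"])
E
```

```text
(array([ -2.9, 200.5, -12.5]), np.float64(-0.0435125705002406)) [ 0.48200467 -0.35016249  0.1474451 ] [[-0.997, -0.074, -0.001], [-0.074, 0.997, 0.0], [0.0, 0.0, -1.0]] [-0.08914451 -0.08909756 -2.2363335 ] [-7.14266572e-01  1.62482734e-01  1.58411082e+00 -8.07006856e-05
  1.39562782e+00 -2.35933863e+00]
```

play_rows:
  deltas: [0,8,-2,0,5,0,20,-4,0,5,0,30,-4,0,5,0,35,0,0,5,0,35,0,0,5,0,30,0,0,5,0,22,0,0,5,0,12,0,0,5,0,6,0,0,5,0,2,0,0,5]

```text
t: 7.25
tool_pos: [0.4673, -0.1503, 0.1579]
orientation: [-0.12, 3.139, -0.001]
force: [0.3, 0.4, -1.7]
opening: 0.0136
gripper_force: 45.0
```

play_rows:
  deltas: [0,0,0,0,5,0,0,0,0,5,0,0,0,0,5,0,0,0,0,5]

```text
t: 7.58
tool_pos: [0.4671, -0.1518, 0.1575]
orientation: [0.116, -3.139, 0.0]
force: [1.0, -0.6, -2.7]
opening: 0.0138
gripper_force: 45.0
```

```bash
python3 - <<'E'
from h import *
p,M,s=tool();print(p,M.round(3).tolist(),s["force"])
c=snap("wrist","w3",1.5);snap("top","t3")
E
```

```text
[ 0.4671251  -0.15179138  0.15753793] [[-0.997, -0.074, -0.0], [-0.074, 0.997, -0.0], [0.0, -0.0, -1.0]] [ 0.99452328 -0.55462891 -2.72092752]
```

View pics/w3.png

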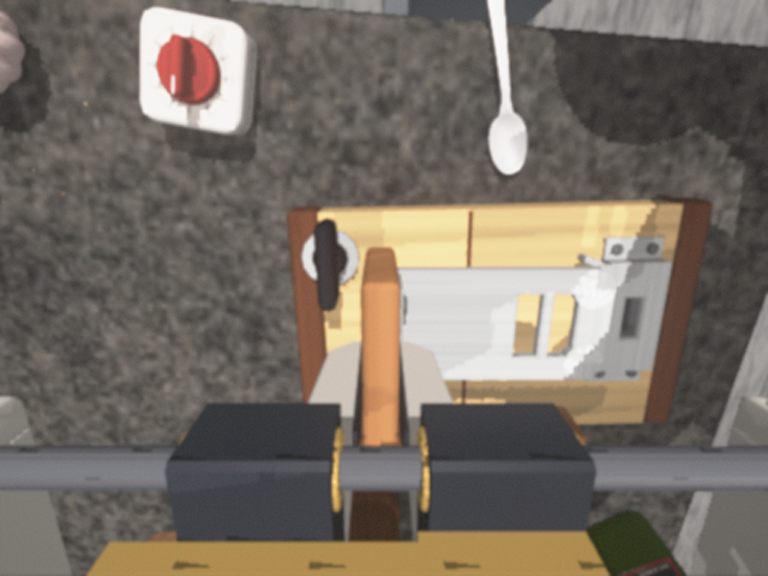

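The board's front corners are at (290,210) and (711,201). The bridge slot is at about (632,317), the screw wings at (327,265), and the tongue slots are at (527,323) and (561,323).

```bash
python3 - <<'E'
from h import *
c=snap("wrist");im=c["pixels"];g=cv2.cvtColor(im,cv2.COLOR_BGR2GRAY)
a=lambda v:np.degrees(np.arctan2(v[1],v[0]))
x0,y0,x1,y1=408,190,438,235
sub=g[y0:y1,x0:x1];th,m=cv2.threshold(sub,0,255,cv2.THRESH_OTSU+cv2.THRESH_BINARY_INV)
n,l,st,ce=cv2.connectedComponentsWithStats(m);print(th,st.tolist(),(ce+[x0,y0]).round(1).tolist())
C=ray(c,np.array([(290,210),(711,201),(647,422)])/1.5,.034);print("corners",C.round(4).tolist(),"yaw",a(C[1]-C[0])-90,np.linalg.norm((C[1]-C[0])))
print("slot",ray(c,np.array([(632,317)])/1.5,.048).round(4),"screw",ray(c,np.array([(327,265)])/1.5,.074).round(4))
# tongue slots & screw
sc=im[140:215,205:232];
zt=robot.read_state()["tool_pos"][2]-.041+.006
print("thick",ray(c,np.array([(527,324)])/1.5,zt).round(4),"thin",ray(c,np.array([(561,323)])/1.5,zt).round(4),zt)
E
```

```text
129.0 [[0, 0, 30, 45, 1020], [5, 8, 15, 28, 326], [29, 41, 1, 4, 4]] [[423.3, 212.1], [419.9, 211.5], [437.0, 232.5]]
corners [[0.4221, -0.2156, 0.034], [0.3954, 0.0648, 0.034], [0.5674, 0.0671, 0.034]] yaw 5.440091686264452 0.2816721485351237
slot [[0.4762 0.0237 0.048 ]] screw [[ 0.4479 -0.1851  0.074 ]]
thick [[ 0.4585 -0.0776  0.1225]] thin [[ 0.4567 -0.0605  0.1225]] 0.12253253930065788
```

```bash
cat >> h.py <<'E'
def edge(g,x0,x1,r,hw=5):
    "fit row=f(col) of strongest vertical gradient near rows r(x0)->r(x1)"
    gy=cv2.Sobel(cv2.GaussianBlur(g,(3,3),0).astype(float),cv2.CV_64F,0,1)
    xs=np.arange(x0,x1+1);ys=[]
    for x in xs:
        m=r[0]+(r[1]-r[0])*(x-x0)/(x1-x0);k=np.arange(int(m-hw),int(m+hw)+1);w=np.abs(gy[k,x]);j=w.argmax()
        s=slice(max(0,j-1),j+2);ys.append((k[s]*w[s]).sum()/w[s].sum())
    ys=np.array(ys);p=np.polyfit(xs,ys,1)
    for _ in range(3):
        e=np.abs(ys-np.polyval(p,xs));ok=e<max(1,np.median(e)*2);p=np.polyfit(xs[ok],ys[ok],1)
    return np.array([(x0,np.polyval(p,x0)),(x1,np.polyval(p,x1))]),e[ok].mean()
ang=lambda v:np.degrees(np.arctan2(v[1],v[0]))
E
python3 - <<'E'
from h import *
c=snap("wrist");g=cv2.cvtColor(c["pixels"],cv2.COLOR_BGR2GRAY);zt=.1225
for n,x0,x1,r,z in[("board",215,445,(137,134),.034),("tong top",272,380,(179,178),zt),("tong bot",295,375,(254,252),zt),("plate front",241,262,(166,166),.19),("strap far",430,440,(251,250),.048)]:
    E,e=edge(g,x0,x1,r);W=ray(c,E,z);print(n,E.round(1).tolist(),round(e,2),W.round(4).tolist(),(ang(W[1]-W[0])-90).round(2))
b=(c["pixels"][130:225,205:235].max(2)<60).astype(np.uint8)
print(cv2.connectedComponentsWithStats(b)[2:])
print(R.from_rotvec(robot.read_state()["orientation"]).as_matrix()[:,1])
E
```

```text
board [[215.0, 138.7], [445.0, 133.4]] 0.35 [[0.4193, -0.1938, 0.034], [0.397, 0.0357, 0.034]] 5.55
tong top [[272.0, 176.8], [380.0, 180.8]] 0.51 [[0.4323, -0.1405, 0.1225], [0.4295, -0.0615, 0.1225]] 2.05
tong bot [[295.0, 253.0], [375.0, 252.9]] 0.08 [[0.4931, -0.1165, 0.1225], [0.4883, -0.0531, 0.1225]] 4.31
plate front [[241.0, 164.2], [262.0, 165.0]] 0.23 [[0.4106, -0.1617, 0.19], [0.4102, -0.1517, 0.19]] 1.94
strap far [[430.0, 253.6], [440.0, 244.5]] 2.18 [[0.5239, 0.0457, 0.048], [0.5123, 0.0536, 0.048]] 55.77
(array([[   0,    0,   30,   95, 2786],
       [  10,   18,    9,   19,   50],
       [  17,   39,    2,    5,    5],
       [   5,   40,    1,    3,    3],
       [   5,   44,    1,    1,    1],
       [  18,   45,    1,    1,    1],
       [  17,   51,    2,    2,    2],
       [  18,   56,    1,    1,    1],
       [  18,   62,    1,    1,    1]], dtype=int32), array([[14.48636037, 47.38406317],
       [15.38      , 26.        ],
       [17.6       , 41.        ],
       [ 5.        , 41.        ],
       [ 5.        , 44.        ],
       [18.        , 45.        ],
       [17.5       , 51.5       ],
       [18.        , 56.        ],
       [18.        , 62.        ]]))
[-7.48217686e-02  9.97196922e-01  3.97942191e-05]
```

play_rows:
  deltas: [0,0,0,-0.9,5,-3,1,5,0,5,-5,2,10,0,5,-6,2,12,0,5,-5,2,12,0,5,-4,2,10,0,5,-3,1,6,0,5,-0.8,0.8,2.5,0,5,0,0,0,0,5,0,0,0,0,5]

```text
t: 8.62
tool_pos: [0.4929, -0.1377, 0.1002]
orientation: [0.143, -3.138, 0.0]
force: [0.5, -0.4, -3.0]
opening: 0.0138
gripper_force: 45.0
```

```bash
python3 - <<'E'
from h import *
p,M,s=tool();print(p,ang(M[:,1])-90,s["force"])
c=snap("wrist","w4",1.5)
E
```

```text
[ 0.49290632 -0.13769228  0.10016745] 5.235630484570223 [ 0.53439032 -0.41114986 -2.99582153]
```

View pics/w4.png

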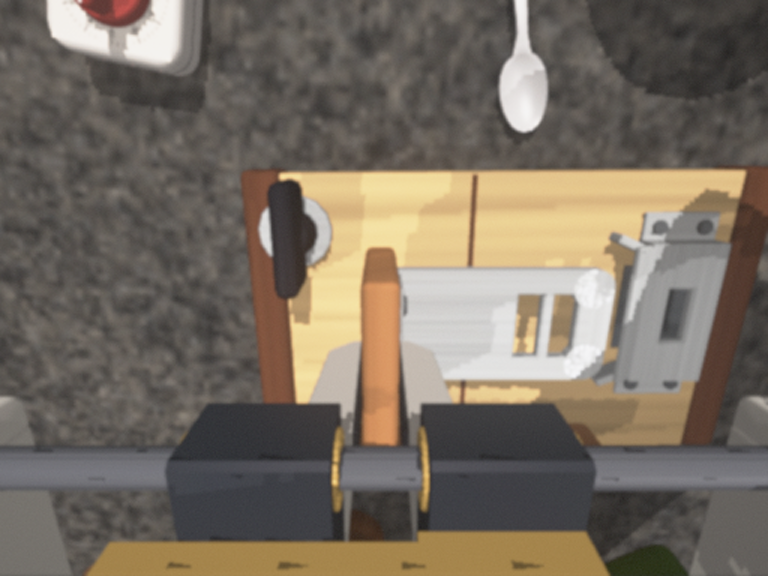

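The tongue now lies in line with the bridge mouth, its tip at about (612,323). The bridge slot is at (677,315). I'll measure the alignment.

```bash
python3 - <<'E'
from h import *
c=snap("wrist");g=cv2.cvtColor(c["pixels"],cv2.COLOR_BGR2GRAY);p,M,s=tool();zt=p[2]-.041+.006
def out(n,W):
    d=(W-p)@M*1000; print(n,W.round(4).tolist(),"tool mm",d[:,:2].round(1).tolist())
for n,x0,x1,r,z in[("board",190,495,(114,113),.034),("tong top",270,385,(178.5,177.5),zt),("tong bot",310,372,(254,253.5),zt)]:
    E,e=edge(g,x0,x1,r,3);W=ray(c,E,z);out(n,W);print(E.round(1).tolist(),round(e,2),(ang(W[1]-W[0])-90).round(2))
x0,y0,x1,y1=435,185,468,235
th,m=cv2.threshold(g[y0:y1,x0:x1],0,255,cv2.THRESH_OTSU+cv2.THRESH_BINARY_INV)
n,l,st,ce=cv2.connectedComponentsWithStats(m);i=1+st[1:,4].argmax();print(th,st.tolist())
out("slot",ray(c,[ce[i]+[x0,y0]],.048))
out("thick/thin",ray(c,np.array([(527,324),(561,323)])/1.5,zt))
out("strap corners",ray(c,np.array([(655,238),(729,243),(697,386),(615,391)])/1.5,.048))
E
```

```text
board [[0.4213, -0.1947, 0.034], [0.398, 0.0441, 0.034]] tool mm [[76.9, -50.0], [78.4, 190.0]]
[[190.0, 114.1], [495.0, 112.0]] 0.19 5.57
tong top [[0.4608, -0.1288, 0.0658], [0.4527, -0.0454, 0.0658]] tool mm [[31.6, 12.1], [32.0, 95.9]]
[[270.0, 180.1], [385.0, 179.5]] 0.1 5.51
tong bot [[0.5173, -0.0908, 0.0658], [0.5129, -0.0418, 0.0658]] tool mm [[-28.2, 44.8], [-28.3, 94.0]]
[[310.0, 252.9], [372.0, 253.0]] 0.01 5.17
120.0 [[0, 0, 33, 50, 1132], [5, 7, 21, 35, 518]]
slot [[0.4763, 0.0221, 0.048]] tool mm [[2.4, 161.0]]
thick/thin [[0.4832, -0.0642, 0.0658], [0.4811, -0.0472, 0.0658]] tool mm [[3.3, 74.3], [3.8, 91.5]]
strap corners [[0.4366, -0.0003, 0.048], [0.4357, 0.0387, 0.048], [0.5191, 0.0485, 0.048], [0.5266, 0.0021, 0.048]] tool mm [[43.9, 142.2], [41.3, 181.2], [-42.6, 183.3], [-45.9, 136.4]]
```

play_rows:
  deltas: [0,0,4,-0.2,5,0,0,7,0,5,0,0,6,0,5,0,0,4,0,5,0,0,2,0,5,0,0,1,0,5,0,0,0.5,0,5,0,0,0,0,5,0,0,0,0,5]

```text
t: 9.47
tool_pos: [0.4931, -0.1378, 0.0759]
orientation: [-0.149, 3.138, -0.0]
force: [-0.3, -0.2, -2.0]
opening: 0.0139
gripper_force: 45.0
```

play_rows:
  deltas: [0,2,0,0,5,0,4,0,0,5,0,6,0,0,5,0,6,0,0,5,0,6,0,0,5,0,5,0,0,5,0,4,0,0,5,0,2,0,0,5,0,0,0,0,5,0,0,0,0,5]

```text
t: 10.3
tool_pos: [0.4896, -0.1028, 0.0757]
orientation: [-0.149, 3.138, -0.0]
force: [0.2, 0.3, -2.3]
opening: 0.0135
gripper_force: 45.0
```

play_rows:
  deltas: [0,2,0,0,5,0,4,0,0,5,0,5,0,0,5,0,6,0,0,5,0,6,0,0,5,0,5,0,0,5,0,4,0,0,5,0,2,0,0,5,0,0,0,0,5,0,0,0,0,5]

```text
t: 11.13
tool_pos: [0.4864, -0.0689, 0.0757]
orientation: [-0.149, 3.138, -0.0]
force: [-0.3, -0.4, -2.8]
opening: 0.0137
gripper_force: 45.0
```

```bash
python3 - <<'E'
from h import *
p,M,s=tool();print(p,ang(M[:,1])-90,s["force"],s["wrist_torque"])
c=snap("wrist");g=c["pixels"][120:270,240:480]
cv2.imwrite("pics/w5.png",cv2.resize(g,None,fx=3.3,fy=3.3,interpolation=cv2.INTER_CUBIC))
E
```

```text
[ 0.48637467 -0.06894839  0.07568078] 5.443407002413849 [-0.25285657 -0.38483973 -2.83442423] [-0.02844633 -0.2062817  -0.04617302]
```

View pics/w5.png

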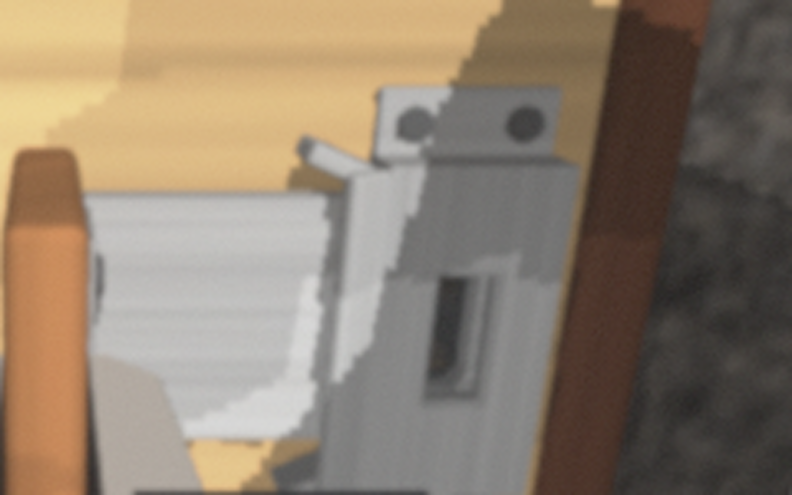

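The tongue is inside the bridge without resistance. The bridge slot's outline corners in this crop are about (443,275), (493,268), (478,398) and (425,396).

```bash
python3 - <<'E'
from h import *
c=snap("wrist");p,M,s=tool()
f=lambda L,z:((ray(c,np.array(L)/3.3+[240,120],z)-p)@M*1000)[:,:2].round(1).tolist()
S=[(443,275),(493,268),(478,398),(425,396)]
print(f(S,.048),np.mean(f(S,.048),0),ray(c,np.mean(S,0)[None]/3.3+[240,120],.048))
print("strap front corners",f([(350,180),(578,165)],.048), "dark", f([(443,277),(466,277),(430,375),(452,370)],.040))
print("tongue edge",f([(90,193),(320,193),(190,438)],.0405))
E
```

```text
[[15.9, 87.2], [17.5, 98.0], [-13.9, 99.0], [-13.4, 86.9]] [ 1.525 92.775] [[0.47579021 0.02300904 0.048     ]]
strap front corners [[37.3, 64.8], [40.5, 112.6]] dark [[12.6, 90.9], [12.6, 96.2], [-12.0, 91.0], [-10.7, 96.0]]
tongue edge [[32.5, 10.1], [32.5, 61.0], [-28.4, 35.0]]
```

play_rows:
  deltas: [0,2,0,0,5,0,3,0,0,5,0,4,0,0,5,0,4,0,0,5,0,3,0,0,5,0,1.8,0,0,5,0,0,0,0,5,0,0,0,0,5]

```text
t: 11.9
tool_pos: [0.4847, -0.0511, 0.0757]
orientation: [-0.149, 3.138, -0.0]
force: [-0.2, 0.4, -3.1]
opening: 0.0139
gripper_force: 45.0
```

```bash
python3 - <<'E'
from h import *
p,M,s=tool();print(p,ang(M[:,1])-90,s["force"])
c=snap("wrist");g=c["pixels"][170:270,320:440]
cv2.imwrite("pics/w6.png",cv2.resize(g,None,fx=6,fy=6,interpolation=cv2.INTER_CUBIC))
E
```

```text
[ 0.48470135 -0.05112187  0.07567924] 5.448541555785809 [-0.22585501  0.4074114  -3.14731119]
```

View pics/w6.png

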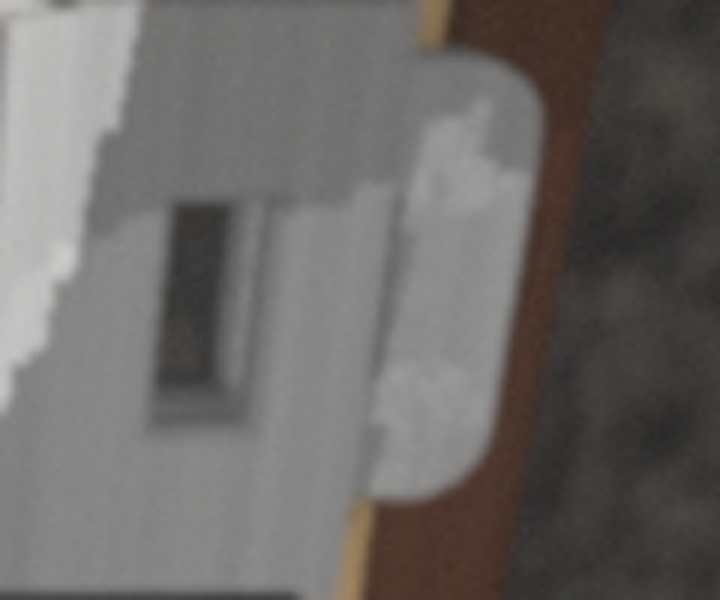

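The tongue tip shows past the strap at (540,100)-(490,450). The bridge slot is at (150-265, 200-425), with its dark through-opening at (165-230, 205-385).

```bash
python3 - <<'E'
from h import *
c=snap("wrist");p,M,s=tool()
f=lambda L,z:((ray(c,np.array(L)/6+[320,170],z)-p)@M*1000)[:,:2]
S=np.array(f([(168,203),(266,198),(250,428),(150,428)],.048));C=S.mean(0);print("strap slot tool",S.round(1).tolist(),C.round(1))
W=p+M@np.array([C[0],C[1],0])/1000
ux=-M[:,0];uy=M[:,1]
for n,z,hx in[("strap top",.048,15),("strap bot",.043,15),("tongue top",.041,17),("tongue bot",.035,17),("plate top",.034,15),("plate bot",.029,15)]:
    L=[]
    for a,b in((-1,-1),(-1,1),(1,1),(1,-1)):
        q=W+ux*a*hx/1000+uy*b*6.25/1000;q[2]=z;L.append(((proj(c,q)[0]-[320,170])*6).round().tolist())
    print(n,L)
print("tip",f([(543,110),(490,440)],.041).round(1))
# brightness profile rows
g=cv2.cvtColor(c["pixels"],cv2.COLOR_BGR2GRAY)
for r in(210,215,220,225):print(r,g[r,342:370].tolist())
E
```

```text
strap slot tool [[15.6, 68.3], [16.2, 80.0], [-14.5, 81.6], [-14.5, 69.0]] [ 0.7 74.7]
strap top [[170.0, 202.0], [274.0, 202.0], [245.0, 427.0], [146.0, 427.0]]
strap bot [[157.0, 188.0], [258.0, 188.0], [231.0, 409.0], [134.0, 409.0]]
tongue top [[153.0, 168.0], [254.0, 168.0], [224.0, 416.0], [128.0, 416.0]]
tongue bot [[139.0, 153.0], [237.0, 153.0], [208.0, 395.0], [115.0, 395.0]]
plate top [[135.0, 165.0], [232.0, 165.0], [207.0, 378.0], [114.0, 378.0]]
plate bot [[124.0, 153.0], [219.0, 153.0], [195.0, 362.0], [103.0, 362.0]]
tip [[ 25.1 115.6]
 [-19.8 116.1]]
210 [136, 135, 133, 133, 127, 111, 85, 63, 57, 57, 57, 59, 59, 58, 58, 72, 88, 101, 111, 122, 121, 111, 107, 116, 124, 128, 135, 138]
215 [134, 134, 133, 131, 120, 100, 72, 61, 58, 55, 56, 57, 56, 58, 68, 80, 96, 105, 116, 120, 111, 106, 110, 119, 126, 133, 137, 139]
220 [133, 133, 132, 124, 108, 81, 62, 58, 57, 57, 55, 57, 58, 61, 75, 92, 103, 115, 122, 120, 110, 109, 116, 123, 129, 135, 136, 137]
225 [132, 134, 129, 120, 96, 77, 66, 66, 65, 65, 63, 59, 59, 66, 82, 96, 108, 121, 121, 111, 106, 113, 121, 127, 134, 138, 139, 138]
```

play_rows:
  deltas: [0,0,0.5,0,5,0,0,0.4,0,5,0,0,0,0,5,0,0,0,0,5]

```text
t: 12.33
tool_pos: [0.4849, -0.0515, 0.075]
orientation: [-0.148, 3.138, -0.0]
force: [-0.3, -0.9, -0.4]
opening: 0.0136
gripper_force: 45.0
```

play_rows:
  deltas: [0,0,0,0,20,0,0,0,0,30,0,0,0,0,40,0,0,0,0,40,0,0,-5,0,40,0,0,-14,0,40,0,0,-20,0,40,0,0,-20,0,40,0,0,-12,0,40,0,0,-4,0,40]

```text
t: 13.17
tool_pos: [0.4862, -0.0516, 0.1526]
orientation: [-0.149, 3.134, -0.002]
force: [-0.1, 0.1, 0.9]
opening: 0.0401
gripper_force: 0.0
```

play_rows:
  deltas: [2,-5,0,0,40,5,-14,0,0,40,8,-22,0,0,40,9,-25,0,0,40,9,-25,0,0,40,7,-20,0,0,40,5,-13,0,0,40,3,-7,0,0,40,0,-2,0,0,40,0,0,0,0,40]

```text
t: 14.0
tool_pos: [0.449, -0.1882, 0.1489]
orientation: [0.147, -3.137, -0.001]
force: [0.0, 0.5, 0.4]
opening: 0.0398
gripper_force: 0.0
```

play_rows:
  deltas: [0,0,0,0,40,0,0,0,0,40,0,0,0,0,40]

```text
t: 14.25
tool_pos: [0.4497, -0.1875, 0.1497]
orientation: [-0.15, 3.138, 0.0]
force: [-0.2, -0.4, 0.6]
opening: 0.0398
gripper_force: 0.0
```

```bash
python3 - <<'E'
from h import *
p,M,s=tool();print(p,ang(M[:,1])-90,s["force"],s["opening"],s["q"].round(2))
c=snap("wrist","w7",1.5)
E
```

```text
[ 0.44967975 -0.18746995  0.14966105] 5.490616225884239 [-0.16918807 -0.38702289  0.56041603] 0.03976675596802633 [-0.5  -0.14  1.88  0.    1.4  -2.17]
```

View pics/w7.png

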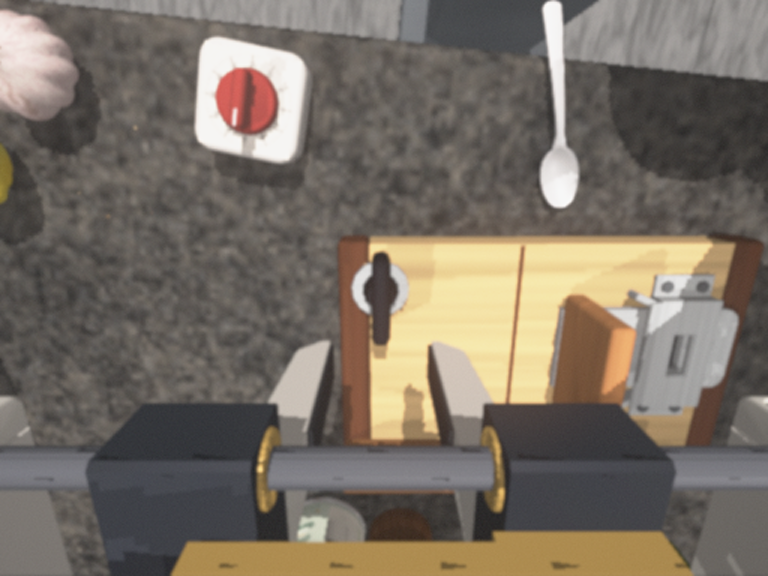

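That used the last picture. The loaf stop sits fitted at (600,350), the bridge slot is at (680,352), and the screw's wings run from (380,253) to (381,343). From here on I'll measure numerically.

```bash
python3 - <<'E'
from h import *
c=snap("wrist");p,M,s=tool();im=c["pixels"]
x0,y0,x1,y1=228,160,285,235
m=(im[y0:y1,x0:x1].max(2)<75).astype(np.uint8)
n,l,st,ce=cv2.connectedComponentsWithStats(m);i=1+st[1:,4].argmax();print(st[i])
pts=np.argwhere(l==i)[:,::-1]+[x0,y0]
r=cv2.minAreaRect(pts.astype(np.float32));B=cv2.boxPoints(r);print(r)
W=ray(c,B,.074);d=(W-p)@M*1000;print("box tool",d[:,:2].round(1).tolist(),d.mean(0).round(1),W.mean(0).round(4))
# collar ring: bright low-sat
hsv=cv2.cvtColor(im[y0:y1,x0:x1],cv2.COLOR_BGR2HSV);k=((hsv[...,1]<50)&(hsv[...,2]>120)).astype(np.uint8)
n,l2,st2,ce2=cv2.connectedComponentsWithStats(k);print(st2.tolist())
q=np.argwhere(k)[:,::-1]+[x0,y0];(cx,cy),rr=cv2.minEnclosingCircle(q.astype(np.float32));print(cx,cy,rr)
print("collar",((ray(c,[(cx,cy)],.040)-p)@M*1000).round(1))
print("exp",rel([.4497,-.1877,.04]))
E
```

```text
[ 15   9  21  44 375]
((252.43470764160156, 190.07801818847656), (40.688385009765625, 20.315975189208984), 73.61045837402344)
box tool [[26.5, -14.4], [31.6, 2.6], [-4.5, 13.1], [-10.0, -4.5]] [10.9 -0.8 75.7] [ 0.4389 -0.1895  0.074 ]
[[0, 0, 57, 75, 3757], [6, 15, 14, 35, 279], [32, 16, 13, 33, 239]]
253.0 191.6875 19.07489013671875
collar [[ -0.7  -0.4 109.7]]
exp (array([-0.000e+00, -1.000e-01,  1.097e+02]), None)
```

play_rows:
  deltas: [0,0,5,0,40,0,0,12,0,40,0,0,18,0,40,0,0,20,0,40,0,0,18,0,40,0,0,14,0,40,0,0,9,0,40,0,0,5,0,40,0,0,1,0,40,0,0,0,0,40]

```text
t: 15.18
tool_pos: [0.4495, -0.1882, 0.0477]
orientation: [0.149, -3.138, -0.0]
force: [0.4, -0.1, 0.2]
opening: 0.0405
gripper_force: 0.0
```

play_rows:
  deltas: [0,0,0,0,5,0,0,0,0,5,0,0,0,0,5,0,0,0,0,5,0,0,0,0,5,0,0,0,0,5]
  newtons: 30

```text
t: 15.68
tool_pos: [0.4497, -0.1883, 0.0482]
orientation: [-0.149, 3.137, -0.0]
force: [-1.1, 0.7, 2.2]
opening: 0.0119
gripper_force: 30.0
```

play_rows:
  deltas: [0,0,-4,0,5,0,0,-10,0,5,0,0,-16,0,5,0,0,-18,0,5,0,0,-18,0,5,0,0,-14,0,5,0,0,-10,0,5,0,0,-5,0,5,0,0,0,0,5,0,0,0,0,5]

```text
t: 16.52
tool_pos: [0.4493, -0.1882, 0.1425]
orientation: [0.149, -3.138, -0.0]
force: [-0.5, -0.8, -1.3]
opening: 0.0117
gripper_force: 30.0
```

play_rows:
  deltas: [0,0,-8,0,5,0,0,-14,0,5,-2,8,-10,0,5,-4,20,-3,0,5,-7,32,0,0,5,-8,35,0,0,5,-8,35,0,0,5,-7,30,0,0,5,-5,22,0,0,5,-3,14,0,0,5]

```text
t: 17.35
tool_pos: [0.4745, 0.0141, 0.1778]
orientation: [0.152, -3.138, -0.001]
force: [0.6, 0.1, -1.2]
opening: 0.0119
gripper_force: 30.0
```

play_rows:
  deltas: [-1.5,7,0,0,5,-0.9,3.8,0,0,5,0,1,0,0,5,0,0,0,0,5,0,0,0,0,5,0,0,0,0,5]

```text
t: 17.85
tool_pos: [0.476, 0.0222, 0.1777]
orientation: [0.147, -3.138, 0.0]
force: [-0.4, 0.6, -1.0]
opening: 0.0119
gripper_force: 30.0
```

```bash
python3 - <<'E'
from h import *
p,M,s=tool();print(p,ang(M[:,1])-90,s["force"],rel([.4757,.0230,.12],95.5))
c=snap("wrist");print(proj(c,[[.4763,.023,.048],[.4485,.02,.048],[.504,.025,.048]]).round(),proj(c,[p+[0,0,-.045]]).round())
# slot blob
g=cv2.cvtColor(c["pixels"],cv2.COLOR_BGR2GRAY);u,v=proj(c,[.4763,.023,.048])[0].astype(int)
a=g[v-22:v+23,u-14:u+15];print(a[::4,::2])
E
```

```text
[0.47595062 0.02218997 0.17770804] 5.351054310522343 [-0.41163159  0.57603736 -0.95884756] (array([ 0.2,  0.8, 57.7]), np.float64(-0.14894568947765663))
[[254. 186.]
 [254. 160.]
 [254. 210.]] [[254. 215.]]
[[223 226 206 166 155 153 155 158 154 156 155 157 158 154 154]
 [224 226 214 159 157 155 156 157 156 156 156 156 158 154 154]
 [224 226 216 159 153 149 151 152 153 148 152 157 160 154 154]
 [225 227 216 157 134  80  64  69  65  67 113 153 158 154 156]
 [225 224 177 153 136  82  68  73  71  78 117 153 157 154 155]
 [225 225 208 166 137  87  74  76  71  76 119 152 155 155 154]
 [226 227 218 160 139  86  68  70  74  81 123 154 158 152 156]
 [225 228 214 156 138  85  70  69  69  78 124 153 160 155 156]
 [226 227 215 157 137  91  75  74  74  76 121 152 159 155 155]
 [227 224 185 155 142 124 118 121 120 120 130 154 158 153 157]
 [227 225 178 131  93  71  55  58  66  85 115 155 159 155 157]
 [227 221 152  65  53  53  52  53  50  53  57 120 158 156 155]]
```

```bash
python3 - <<'E'
from h import *
c=snap("wrist");p,M,s=tool();g=cv2.cvtColor(c["pixels"],cv2.COLOR_BGR2GRAY).astype(float)
Lr=[]
for v in range(178,196):
    r=g[v,240:270];t=110;k=np.where(r<t)[0];a,b=k[0],k[-1]
    Lr.append((240+a-(t-r[a])/(r[a-1]-r[a]),240+b+(t-r[b])/(r[b+1]-r[b])))
L=np.array(Lr);m=L.mean(1);print((L[:,1]-L[:,0]).round(1),m.round(1))
print("slot c y tool",((ray(c,[(m.mean(),187)],.048)-p)@M*1000).round(2))
col=g[165:215,251:257].mean(1);print(col.round(0).tolist())
for v in(208,211,214,218,222,226,232):print(v,g[v,238:272].astype(int).tolist())
E
```

```text
[10.7 10.6 10.5 10.4 10.4 10.4 10.5 10.4 10.3 10.3 10.4 10.4 10.4 10.4
 10.4 10.3 10.4 10.3] [254.1 254.2 254.2 254.3 254.3 254.2 254.3 254.2 254.3 254.3 254.3 254.3
 254.3 254.3 254.4 254.2 254.3 254.4]
slot c y tool [[ -1.6    0.77 129.73]]
[156.0, 156.0, 156.0, 156.0, 156.0, 156.0, 150.0, 136.0, 109.0, 81.0, 67.0, 66.0, 67.0, 68.0, 69.0, 72.0, 74.0, 74.0, 74.0, 73.0, 72.0, 71.0, 72.0, 71.0, 70.0, 68.0, 69.0, 69.0, 69.0, 70.0, 74.0, 84.0, 97.0, 109.0, 121.0, 126.0, 114.0, 84.0, 58.0, 52.0, 53.0, 53.0, 51.0, 53.0, 52.0, 52.0, 52.0, 51.0, 52.0, 51.0]
208 [228, 228, 227, 221, 209, 181, 133, 83, 58, 56, 54, 55, 50, 55, 51, 54, 53, 52, 52, 52, 52, 51, 50, 65, 104, 138, 155, 157, 154, 154, 155, 157, 156, 153]
211 [223, 220, 207, 181, 146, 113, 79, 57, 52, 53, 53, 54, 51, 51, 51, 53, 53, 50, 52, 48, 52, 51, 47, 52, 66, 93, 120, 131, 138, 146, 151, 155, 154, 154]
214 [121, 116, 115, 117, 118, 105, 76, 52, 53, 54, 53, 52, 54, 52, 53, 51, 52, 49, 51, 53, 48, 49, 48, 50, 63, 88, 114, 120, 115, 113, 111, 113, 119, 128]
218 [126, 128, 128, 127, 118, 94, 69, 53, 51, 54, 55, 51, 52, 52, 53, 50, 50, 50, 52, 49, 49, 49, 47, 48, 55, 79, 107, 124, 128, 129, 128, 128, 127, 127]
222 [131, 130, 130, 127, 112, 85, 58, 52, 48, 50, 52, 52, 54, 52, 51, 50, 51, 51, 52, 47, 50, 49, 50, 49, 50, 69, 98, 123, 129, 129, 131, 129, 130, 131]
226 [145, 138, 119, 96, 76, 59, 53, 51, 51, 51, 53, 52, 51, 51, 53, 54, 52, 54, 56, 53, 51, 51, 50, 49, 48, 48, 60, 79, 105, 124, 127, 130, 130, 130]
232 [122, 123, 117, 105, 79, 54, 50, 49, 51, 51, 48, 51, 50, 50, 53, 53, 52, 51, 50, 50, 51, 50, 49, 49, 44, 45, 60, 85, 109, 119, 119, 119, 118, 121]
```

play_rows:
  deltas: [0,0.8,5,0,5,0,0,10,0,5,0,0,14,0,5,0,0,16,0,5,0,0,14,0,5,0,0,11,0,5,0,0,7,0,5,0,0,3,0,5,0,0,0,0,5,0,0,0,0,5]

```text
t: 18.78
tool_pos: [0.4762, 0.0238, 0.0982]
orientation: [-0.149, 3.138, -0.0]
force: [-0.5, 1.0, -1.6]
opening: 0.0116
gripper_force: 30.0
```

play_rows:
  deltas: [0,0,2,0,5,0,0,3,0,5,0,0,3,0,5,0,0,3,0,5,0,0,2,0,5,0,0,0,0,5,0,0,0,0,5]

```text
t: 19.37
tool_pos: [0.4757, 0.0238, 0.0845]
orientation: [0.149, -3.138, -0.0]
force: [-0.4, -1.4, -1.9]
opening: 0.0119
gripper_force: 30.0
```

play_rows:
  deltas: [0,-0.5,1,0,5,0,0,2,0,5,0,0,3,0,5,0,0,3,0,5,0,0,2,0,5,0,0,1,0,5,0,0,0,0,5,0,0,0,0,5]

```text
t: 20.03
tool_pos: [0.4759, 0.0233, 0.0726]
orientation: [0.149, -3.138, -0.0]
force: [0.3, -0.7, -1.2]
opening: 0.0116
gripper_force: 30.0
```

Pin bottom is at 28.6 mm, past the tongue with no load. Another 10 mm or so brings the collar onto the bridge.

play_rows:
  deltas: [0,0,2,0,5,0,0,3,0,5,0,0,2,0,5,0,0,1.5,0,5,0,0,1,0,5,0,0,0.5,0,5,0,0,0,0,5,0,0,0,0,5]

```text
t: 20.7
tool_pos: [0.476, 0.0233, 0.0628]
orientation: [0.149, -3.138, 0.0]
force: [-0.0, 0.4, -0.8]
opening: 0.0118
gripper_force: 30.0
```

play_rows:
  deltas: [0,0,0.5,0,5,0,0,0.5,0,5,0,0,0.3,0,5,0,0,0,0,5,0,0,0,0,5]

```text
t: 21.12
tool_pos: [0.4761, 0.0233, 0.062]
orientation: [-0.149, 3.138, -0.0]
force: [-3.5, -0.5, 5.6]
opening: 0.0118
gripper_force: 30.0
```

play_rows:
  deltas: [0,0,0,2,5,0,0,0,4,5,0,0,0,5,5,0,0,0,5,5,0,0,0,5,5,0,0,0,5,5,0,0,0,5,5,0,0,0,5,5,0,0,0,4,5,0,0,0,2,5]

```text
t: 21.95
tool_pos: [0.477, 0.0236, 0.062]
orientation: [0.991, 2.979, 0.002]
force: [1.3, 1.8, 2.0]
opening: 0.0121
gripper_force: 30.0
```

```bash
python3 - <<'E'
from h import *
p,M,s=tool();print(p,ang(M[:,1]),s["force"],s["wrist_torque"],s["q"].round(2))
E
```

```text
[0.47699072 0.02358775 0.06203957] 53.18801808894811 [1.3458646  1.78465752 1.9578559 ] [ 0.30195103 -0.45673513  0.07533797] [-0.06 -0.07  1.99  0.    1.22 -0.99]
```

play_rows:
  deltas: [0,0,0,2,5,0,0,0,5,5,0,0,0,5,5,0,0,0,5,5,0,0,0,5,5,0,0,0,5,5,0,0,0,5,5,0,0,0,4,5,0,0,0,3,5,0,0,0,2,5]

```text
t: 22.78
tool_pos: [0.4773, 0.0241, 0.0622]
orientation: [1.971, 2.445, 0.005]
force: [2.9, 3.7, 0.9]
opening: 0.0117
gripper_force: 30.0
```

```bash
python3 - <<'E'
from h import *
p,M,s=tool();print(p,ang(M[:,1]),s["force"],s["wrist_torque"],s["q"].round(2))
E
```

```text
[0.47734316 0.02407336 0.06223196] 12.256335503697642 [2.86253959 3.71068327 0.91506219] [ 0.75532098 -0.68665619  0.01662983] [-0.06 -0.07  1.99  0.    1.22 -0.27]
```

play_rows:
  deltas: [0,0,0,2,5,0,0,0,2,5,0,0,0,2,5,0,0,0,1,5,0,0,0,1,5,0,0,0,0,5,0,0,0,0,5]

```text
t: 23.37
tool_pos: [0.4772, 0.0241, 0.0622]
orientation: [2.133, 2.305, 0.004]
force: [2.7, 4.6, 1.1]
opening: 0.012
gripper_force: 30.0
```

```bash
python3 - <<'E'
from h import *
p,M,s=tool();print(p,ang(M[:,1]),s["force"],s["wrist_torque"])
E
```

```text
[0.47723765 0.02406136 0.06220409] 4.427728428665878 [2.7346307  4.60433271 1.10590852] [ 0.84295917 -0.64275734  0.03570819]
```

play_rows:
  deltas: [0,0,0,1.5,5,0,0,0,1.5,5,0,0,0,1,5,0,0,0,0,5,0,0,0,0,5]

```text
t: 23.78
tool_pos: [0.4776, 0.0241, 0.0623]
orientation: [2.212, 2.229, 0.005]
force: [4.1, 4.7, 0.5]
opening: 0.0118
gripper_force: 30.0
```

```bash
python3 - <<'E'
from h import *
p,M,s=tool();print(p,ang(M[:,1]),s["force"],s["wrist_torque"],s["joint_torque"].round(2))
E
```

```text
[0.47758223 0.02406605 0.06226167] 0.43059811678077026 [4.07684816 4.67012555 0.46316293] [ 0.86987987 -0.96198327  0.09185536] [ -2.11 -39.88 -41.97  -1.61   1.58   0.15]
```

play_rows:
  deltas: [0,0,0,1.5,5,0,0,0,1.5,5,0,0,0,1,5,0,0,0,0,5,0,0,0,0,5]

```text
t: 24.2
tool_pos: [0.4779, 0.024, 0.0623]
orientation: [2.288, 2.15, 0.006]
force: [6.0, 5.0, -1.6]
opening: 0.0117
gripper_force: 30.0
```

```bash
python3 - <<'E'
from h import *
p,M,s=tool();print(p,ang(M[:,1]),s["force"],s["wrist_torque"],s["opening"])
c=snap("wrist");g=cv2.cvtColor(c["pixels"],cv2.COLOR_BGR2GRAY)
for v in(150,160,170,180,190,200,210,215,220,226):print(v,g[v,230:280:2].tolist())
E
```

```text
[0.47792587 0.02402414 0.06227463] -3.5621929137879937 [ 6.00171175  4.99626361 -1.58019091] [ 0.74807285 -1.38792622  0.14041882] 0.011738946904500294
150 [88, 85, 80, 80, 81, 78, 82, 82, 82, 79, 79, 78, 81, 82, 81, 81, 82, 84, 84, 84, 85, 84, 83, 83, 86]
160 [87, 88, 87, 87, 87, 88, 94, 98, 98, 100, 100, 102, 101, 101, 100, 101, 100, 101, 101, 101, 102, 100, 101, 102, 104]
170 [89, 88, 95, 96, 100, 108, 116, 128, 138, 147, 159, 172, 184, 190, 204, 210, 218, 222, 223, 223, 226, 226, 226, 225, 223]
180 [197, 197, 196, 197, 194, 196, 194, 195, 195, 194, 194, 195, 212, 224, 227, 233, 237, 236, 234, 234, 232, 229, 229, 228, 228]
190 [197, 197, 196, 199, 196, 194, 195, 199, 199, 197, 197, 195, 198, 204, 219, 222, 224, 224, 221, 223, 228, 217, 196, 198, 198]
200 [110, 111, 113, 114, 110, 111, 110, 113, 112, 112, 109, 104, 106, 121, 133, 141, 151, 159, 165, 172, 178, 188, 194, 203, 209]
210 [192, 191, 192, 192, 194, 193, 185, 113, 65, 65, 66, 68, 66, 66, 68, 65, 100, 175, 192, 201, 220, 224, 225, 225, 226]
215 [192, 190, 180, 167, 176, 186, 179, 99, 67, 64, 68, 68, 67, 69, 66, 64, 90, 179, 192, 191, 186, 200, 222, 229, 229]
220 [174, 172, 187, 187, 189, 189, 162, 76, 67, 67, 68, 72, 70, 73, 71, 67, 79, 158, 190, 201, 223, 223, 209, 192, 218]
226 [192, 193, 193, 195, 196, 174, 113, 67, 67, 68, 67, 71, 71, 69, 69, 70, 70, 89, 157, 203, 216, 226, 227, 226, 223]
```

play_rows:
  deltas: [0.4,1,0,0,5,0.4,1,0,0,5,0,0,0,0,5,0,0,0,0,5]

```text
t: 24.58
tool_pos: [0.4783, 0.0242, 0.0621]
orientation: [2.289, 2.151, 0.001]
force: [-1.4, 3.5, 6.8]
opening: 0.0118
gripper_force: 30.0
```

```bash
python3 - <<'E'
from h import *
p,M,s=tool();print(p,ang(M[:,1]),s["force"],s["wrist_torque"],s["opening"])
E
```

```text
[0.47834726 0.02417241 0.06209117] -3.5589316525738717 [-1.39421642  3.54229578  6.79768222] [0.33688702 0.2524539  0.10736203] 0.011835478281411994
```

play_rows:
  deltas: [0,0,0,0,16,0,0,0,0,24,0,0,0,0,34,0,0,0,0,34,0,0,-5,0,34,0,0,-12,0,34,0,0,-18,0,34,0,0,-18,0,34,0,0,-12,0,34,0,0,-6,0,34]

```text
t: 25.42
tool_pos: [0.4795, 0.0239, 0.1355]
orientation: [2.288, 2.149, 0.004]
force: [1.7, -0.5, 0.2]
opening: 0.034
gripper_force: 0.0
```

play_rows:
  deltas: [-5,0,-4,0,34,-12,0,-4,0,34,-18,0,-2,0,34,-12,0,0,0,34,-5,0,0,0,34,0,0,0,0,34,0,0,0,0,34,0,0,0,0,34]

```text
t: 26.08
tool_pos: [0.4746, -0.0274, 0.1421]
orientation: [-2.289, -2.151, 0.0]
force: [-0.7, 0.5, -0.2]
opening: 0.0342
gripper_force: 0.0
```

```bash
python3 - <<'E'
from h import *
p,M,s=tool();print(p,ang(M[:,1]),s["force"])
c=snap("wrist");im=c["pixels"];u,v=proj(c,[.4783,.0242,.088])[0].astype(int);print(u,v)
x0,y0=u-35,max(0,v-50)
m=(im[y0:v+50,x0:u+35].max(2)<95).astype(np.uint8)
n,l,st,ce=cv2.connectedComponentsWithStats(m);o=np.argsort(-st[1:,4])[:3]+1;print(st[o].tolist())
for i in o[:2]:
    q=(np.argwhere(l==i)[:,::-1]+[x0,y0]).astype(np.float32);r=cv2.minAreaRect(q);B=cv2.boxPoints(r);W=ray(c,B,.088)
    e=[W[1]-W[0],W[2]-W[1]];e=max(e,key=np.linalg.norm);print(r,W.mean(0).round(4),"len",np.linalg.norm(e).round(4),"angle",ang(e))
cv2.imwrite("pics/w8.png",im)
E
```

```text
[ 0.47455178 -0.02744174  0.14205636] -3.573433550500477 [-0.71134828  0.49743006 -0.20371242]
254 147
[[15, 16, 33, 69, 1155], [0, 0, 10, 3, 16], [62, 2, 4, 2, 5]]
((255.20590209960938, 146.3235321044922), (68.15251159667969, 28.376667022705078), 75.96376037597656) [0.4789 0.024  0.088 ] len 0.0523 angle -78.59048764216635
((223.5, 98.0), (2.0, 9.0), 90.0) [0.4577 0.0616 0.088 ] len 0.0066 angle -3.608638036649596
```

```bash
python3 - <<'E'
from h import *
c=snap("wrist");im=c["pixels"];g=im.max(2);p,M,s=tool()
print(proj(c,[[.4783,.0242-.028,.088],[.4783,.0242+.028,.088],[.4783,.0242,.06]]).round(1).tolist())
for v in range(108,188,5):print(v,g[v,232:280].tolist())
E
```

```text
[[256.7, 182.3], [252.3, 109.7], [254.4, 142.6]]
108 [152, 152, 151, 149, 152, 149, 151, 150, 151, 151, 151, 150, 150, 151, 163, 173, 180, 180, 178, 177, 177, 178, 177, 180, 179, 177, 184, 191, 191, 188, 189, 192, 188, 185, 186, 182, 176, 165, 160, 157, 158, 159, 159, 155, 154, 153, 153, 153]
113 [145, 146, 146, 147, 150, 149, 150, 149, 150, 148, 149, 149, 145, 138, 127, 114, 94, 74, 62, 60, 66, 76, 83, 94, 104, 109, 110, 105, 104, 110, 122, 132, 143, 147, 148, 151, 149, 150, 150, 149, 150, 151, 149, 151, 153, 152, 152, 152]
118 [141, 129, 109, 93, 86, 89, 89, 85, 85, 85, 84, 75, 63, 53, 52, 51, 53, 54, 54, 55, 54, 52, 53, 52, 52, 60, 88, 122, 146, 157, 162, 166, 163, 167, 168, 171, 171, 172, 170, 170, 172, 172, 172, 174, 172, 174, 174, 174]
123 [137, 140, 139, 141, 142, 142, 145, 145, 143, 145, 140, 123, 87, 58, 54, 53, 55, 58, 55, 59, 59, 56, 57, 53, 53, 56, 77, 113, 145, 154, 151, 154, 157, 165, 165, 170, 172, 174, 173, 172, 173, 173, 173, 173, 172, 173, 172, 174]
128 [147, 146, 147, 144, 144, 142, 141, 141, 142, 144, 141, 129, 99, 66, 56, 57, 55, 57, 57, 58, 59, 60, 60, 60, 58, 5
[... 1930 characters left out ...]
237, 237, 237, 236, 237, 237, 237, 237, 238, 237, 238, 238, 239, 237, 234, 205, 132, 77, 68, 71, 71, 70, 72, 74, 75, 70, 71, 72, 70, 92, 136, 177, 198, 204, 204, 205, 209, 216, 219, 218, 220, 224, 226, 229, 227, 230, 232]
178 [215, 216, 217, 220, 221, 221, 223, 226, 225, 225, 225, 223, 223, 224, 226, 228, 220, 183, 121, 81, 73, 69, 73, 74, 75, 75, 74, 72, 71, 87, 132, 190, 226, 232, 232, 230, 228, 227, 227, 227, 226, 226, 227, 228, 231, 230, 230, 230]
183 [233, 232, 231, 233, 234, 233, 233, 233, 231, 230, 229, 229, 228, 227, 228, 227, 228, 229, 228, 227, 225, 220, 205, 191, 186, 195, 209, 222, 227, 229, 230, 231, 231, 232, 232, 232, 229, 227, 227, 227, 228, 226, 226, 227, 230, 231, 231, 230]
```

```bash
python3 -c "
from plant import robot
print(robot.close_job())"
```

```text
the job is handed in; nothing more can be done
None
```

The loaf stop is fitted at the thick-slice slot, and the thumbscrew is through both slots with its collar on the bridge. I turned it clockwise about 93° by camera measurement, against rising resistance at the stop. Everything is released, and the job was handed in at about 26 s; no verdict was shown.

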